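# Zero the sample mill by feel and set its gap by counting clicks

## Robot

A 6-joint arm with a two-finger parallel gripper is mounted at the origin on a cart in front of the work surface, level with it; the furniture and walls round the work are solid. World frame = base frame: x ahead of the robot, y to its left, z up, the work surface at z = 0. Lengths are in mm, angles in rad, forces in N, time in s.
With the tool pointing down it reaches from about 275 to 750 mm from the base axis. Payload 10.2 kg.
Tool frame: the origin (TCP) lies midway between the tips of the shut fingers; the grasp point (between the pads) lies 19 mm behind it; z points along the fingers, y is the line along which they close (so a half turn about z gives the same grasp; the last joint's range is limited). The gripper opens to 85 mm and grips with 20 to 120 N. Pads are 22 mm wide; open, the fingers measure 114 mm over their backs; the gripper's body (76 mm by 85 mm) begins 54 mm behind the grasp point. The pads swing forward as they close: fully open they stand 13 mm farther back than shut.
Start: joints at [-1.355, 0.313, 1.498, -0, 1.331, -0.223], TCP at [223.037, -475.274, 231.294] pointing down, gripper open.
Joint ranges: [-2.94, 2.94], [-0.97, 2.17], [0.19, 2.56], [-1.23, 4.37], [0.02, 3.11], [-2.88, 2.88]. Speed limits (rad/s): [2.39, 2.39, 3.01, 3.14, 3.14, 3.14].

## Interface

Orientations are given as [roll, pitch, yaw] about the fixed x, y, z axes, in that order (R = Rz(yaw) Ry(pitch) Rx(roll)).
In Python, from bench import state, grab_frame, camera_model, finish_job gives the robot as it stands. The module is installed in compiled form; this text tells all that it offers.
- The arm moves only by the tool carry_out, never from a script. Its argument "plan" is text: rows parted by semicolons, each of 4 numbers parted by spaces: the shift along the tool's x, y, z in mm, then the turn about the tool's z in degrees. In form: dx dy dz spin; .... A call has 1 to 20 rows; each row shifts and turns the commanded pose from where the row before left it, along the tool's axes as they then stand; what a row does not reach is not made up. A row lasts 1/10 s, in which the tool goes at most 50 mm and 8.59 degrees, less where a joint would pass 70% of its speed; a pose out of reach is approached as far as the arm can. A call with a gripper value outside its range is refused whole. "grip" is the opening, from 0 (shut) to 1 (fully open), set as the call begins (left out, the last holds). The fingers move at their own pace and stop on an object; "force" is the grip in N (left out, the last holds). Time passes only in rows, so rows that do not move let the fingers close. It gives the time, the measured TCP pose, the force, the opening and the grip force at its end, in the units of the state.
- state(): the state, without advancing time (a new reading comes with each control period).
- grab_frame(name): name is "scene" or "top" or "wrist"; returns (picture, depth): 384x512x3 uint8, red, green, blue; 384x512 float32, mm along the optical axis (not along the pixel's ray), 0 where there is no reading.
- camera_model(name): a dict with "fovy" (degrees; the focal length in pixels is half the picture's height over the tangent of half this angle, whatever the lens; pixels are square), "cx", "cy" (the principal point, pixels), "dist" ([k1, k2, p1, p2, k3] as OpenCV has them; the pictures are not rectified), "pose" (4x4, takes a point from camera to world coordinates); the wrist camera has in their place "hand_eye" (4x4, takes a point from camera to tool coordinates, whose origin is the TCP and whose axes are the flange's). Camera axes: x right, y down, z forward; pixel columns grow to the right and rows downward; lengths in mm; the calibration is good to about 2 mm. A picture is of the moment at which its call begins: read the wrist's pose just before it. camera_model takes no time and is no camera call.
- finish_job(): hands the job in; it is judged then, once.
The state is a dict: "time_s": time; "qpos": joint angles; "qvel": joint speeds; "effort": joint torques, N m; "ee_pos": TCP position; "orientation": TCP orientation; "ft_force": force on the tool from outside, world axes, zero at the start; "wrist_torque": the same for the moment, N m; "opening": finger opening in mm; "gripper_force": force on a finger pad.
Only numpy, scipy, OpenCV 4.12 (cv2) and the standard library are available. Lean on these libraries where they do the work, as an engineer would, in place of code of your own. Each camera call takes 0.05 s, during which the arm holds its last target. There are 200 camera calls.

## Task

Set the sample mill for its next run. Turn its black dial clockwise until you feel the grinding rings touch, gently, without screwing them hard together, then open it counter-clockwise by exactly five clicks and let go of it. Only then put the lid on the hopper, setting it down gently so that it sits fully home, and leave everything else where it stands.

Things in the scene. Friction and masses are not known exactly. Their poses are not given: they have to be found in the camera images.
- mill: Sample mill, fixed: cream housing 130 (x) x 206 (y) mm, deck 103 mm up; origin under its middle, own -x is the front with switch and drawer. On its left (+y) the steel grinding head, 81 mm across, with the black dial on top; on its right the open steel hopper; a short pipe joins them. The dial clicks every 15 degrees: it takes 0.1 to 0.25 N m per click, and let go it settles in a click.
- dial_axis (a point): Point on the dial's upright axis, 178 mm up, where to grip it (fixed to the mill). The dial: plain round black fluted knob without a mark, 46 mm across, 156 to 192 mm up, a 57 mm skirt below it; no more of the mill within 60 mm of the axis above 150 mm. It turns in place; clockwise from above brings the grinding rings together. It starts 35 to 137 degrees open of touching, which cannot be seen.
- upper_ring: Upper grinding ring, out of sight in the head; origin: centre of its lower face. The dial lifts it off the lower ring by 0.05 mm a click (0.191 mm per radian). Opened from touching, the dial passes its first click at 10 degrees; the fifth click position lies 78 degrees (0.26 mm) open. There are no clicks past touching. Its measured height is too coarse to count clicks by.
- lower_ring: Lower grinding ring, out of sight in the head; origin: centre of its upper face, z up. The gap is z of upper_ring in its frame, 0 when touching. It sits on stiff disc springs: past touching, clockwise torque on the dial grows by 3 N m per radian and the ring sinks 0.0064 mm per 0.1 N m. Lightly pressed from 0.1 N m (0.0064 mm); screwed too hard above 0.55 N m (0.035 mm).
- hopper_rim (a point): Centre of the hopper's mouth, level with its rim, 131 mm above the bench; hopper 72 mm outside, mouth 62 mm across, 24 mm deep. z points up.
- lid: Loose hopper lid, about 90 g: black disc 80 mm across; below it a round spigot 57 mm across, 10 mm deep, that enters the hopper's mouth; on top an upright aluminium knob 23 mm across. Origin: centre of the spigot's underside, on the bench at the start; disc 10 to 16 mm, knob 16 to 44 mm above it. Fully home the disc rests on the rim, the origin 10 mm below hopper_rim.
- sample_pot: Bystander: white sample pot with a blue lid, 68 mm across, 62 mm tall; origin at the centre of its base.
- sample_jar: Bystander: white jar with a red screw cap, 46 mm across, 45 mm tall; origin at the centre of its base.
- tube_block: Bystander: white 24-hole tube block, 66 x 95 x 38 mm; origin at the centre of its base.
- roll: Bystander: roll of blue tape lying flat, 72 mm across, 18 mm high; origin at the centre of its base.

How it is judged (in metres and radians):
On the way, in this order (a step that is already met when the one before it is completed fails the run):
1. the grinding rings are turned together until they touch and press lightly on each other (z of upper_ring in the frame of lower_ring below 1.5e-05 m and distance of lower_ring from where it was at the start of the episode above 6.4e-06 m), for 0.15 s.
2. the dial is opened by five clicks from touching and let go (z of upper_ring in the frame of lower_ring between 0.00024 and 0.00028 m and contact force between the fingers and mill below 0.05 N), for 0.3 s.
3. the lid is home on the hopper and let go (horizontal distance between lid and hopper_rim below 0.006 m and z of lid in the frame of hopper_rim between -0.013 and -0.008 m and angle between lid's own z axis and vertical below 0.06 rad and contact force between the fingers and lid below 0.05 N), for 0.2 s.
At the end, for the whole second after the job is handed in: the rings stand five clicks open (gap 0.24 to 0.28 mm), the lid lies at rest in the hopper's mouth, fully home (its origin 8 to 13 mm below the rim, within 6 mm of the mouth's centre, tilted less than 0.06 rad), and the dial and lid are let go (all of step 2 and all of step 3 and linear speed of lid below 0.02 m/s); the robot touches nothing.
It fails at once if the rings are screwed hard together (lower ring sunk over 0.035 mm) (distance of lower_ring from where it was at the start of the episode above 3.5e-05 m).
It fails at once if the lid is dropped (contact force between the fingers and lid below 0.05 N and linear speed of lid above 0.5 m/s).
It fails at once if a bystander is pushed away (over 15 mm) (distance of any of sample_pot, sample_jar, tube_block, roll from where it was at the start of the episode above 0.015 m).
It also fails if it takes over 67 s, if anything falls off the work surface, if the arm or the gripper's body presses on something with over 40 N, if the wrist force passes 120 N, or if a joint passes its speed limit or range.

## Working session

There is one attempt and no reset: what is moved stays moved. The work goes in short steps, Python scripts to look and compute and a tool call to move; the robot and the scene stay as the last step left them, time stands still between calls to the robot, and variables do not carry over. Pictures are saved under pics/ and viewed, at most 10 in all, crops included, and the job is handed in when it is done.

Besides the shell and the picture viewer there is one more tool, called after "Request:" as name(argument=value, ...) on one line, values as JSON. carry_out: Moves the arm, as the interface text tells. Its arguments: {"type":"object","properties":{"plan":{"type":"string"},"grip":{"type":"number"},"force":{"type":"number"}},"required":["plan"]}

```bash
ls; mkdir -p pics; cat > h.py <<'E'
import numpy as np, cv2
from bench import *
def K(n):
    m=camera_model(n); f=192/np.tan(np.radians(m["fovy"])/2)
    return m,np.array([[f,0,m["cx"]],[0,f,m["cy"]],[0,0,1]]),np.array(m["dist"],float)
def ray(n,uv,T=None):
    m,k,d=K(n); T=np.array(m["pose"]) if T is None else T
    p=cv2.undistortPoints(np.array(uv,float).reshape(-1,1,2),k,d).reshape(-1,2)
    r=np.c_[p,np.ones(len(p))]@T[:3,:3].T
    return T[:3,3],r
def onz(n,uv,z,T=None):
    o,r=ray(n,uv,T); return o+r*((z-o[2])/r[:,2])[:,None]
def cloud(n,dep,T=None):
    v,u=np.mgrid[0:384,0:512]; uv=np.c_[u.ravel(),v.ravel()]
    o,r=ray(n,uv,T); return (o+r*dep.ravel()[:,None]).reshape(384,512,3)
def save(n,im): cv2.imwrite("pics/"+n,im[:,:,::-1])
E
python3 - <<'E'
from h import *
s=state();print(s)
for n in("top","scene"):
    im,d=grab_frame(n);save(n+"1.png",im);np.savez("/tmp/"+n,im=im,d=d)
    print(n,camera_model(n))
print(camera_model("wrist"))
E
```

```text
pics
{'time_s': 0.0, 'qpos': array([-1.35539891e+00,  3.13470199e-01,  1.49843821e+00,  1.69199525e-05,
        1.33098674e+00, -2.23414580e-01]), 'qvel': array([-0.00078699, -0.00015666, -0.00153985,  0.000737  ,  0.00126747,
        0.0007203 ]), 'effort': array([ 1.18963326e-03, -4.12261927e+01, -2.59747195e+01, -1.19819920e-04,
        4.01067431e-03,  1.45257280e-05]), 'ee_pos': array([ 222.98435748, -475.0134954 ,  230.72431133]), 'orientation': array([-3.14032617e+00, -3.04604603e-04,  4.38807779e-01]), 'ft_force': array([1.02268372, 0.45363814, 0.14614644]), 'wrist_torque': array([-0.01031037, -0.02321675,  0.00677763]), 'gripper_force': 0.0, 'opening': 85.6949441008624}
top {'fovy': 50.69276074680062, 'cx': 259.46957046782006, 'cy': 191.1054582833836, 'dist': array([-0.03484029,  0.        ,  0.        ,  0.        ,  0.        ]), 'pose': array([[ 1.55957027e-02, -9.93140584e-01,  1.15881637e-01,
         3.79242434e+02],
       [-9.99870416e-01, -1.50279363e-02,  5.77165068e-03,
         7.62365458e+01],
       [-3.99059867e-03, -1.15956633e-01, -9.93246261e-01,
         1
[... 429 characters left out ...]
  8.52839339e+02],
       [ 1.31963450e-02, -7.18198369e-01, -6.95713273e-01,
         1.17079414e+03],
       [ 0.00000000e+00,  0.00000000e+00,  0.00000000e+00,
         1.00000000e+00]])}
{'fovy': 69.56478360513742, 'cx': 256.60321289762317, 'cy': 194.2023158074344, 'dist': array([0.01824214, 0.        , 0.        , 0.        , 0.        ]), 'hand_eye': array([[-7.92153559e-04, -9.61084656e-01, -2.76252886e-01,
         7.06387031e+01],
       [ 9.99999373e-01, -9.80120108e-04,  5.42348486e-04,
         4.70910623e-01],
       [-7.92003817e-04, -2.76252283e-01,  9.61084829e-01,
        -1.42572417e+02],
       [ 0.00000000e+00,  0.00000000e+00,  0.00000000e+00,
         1.00000000e+00]])}
```

View pics/top1.png

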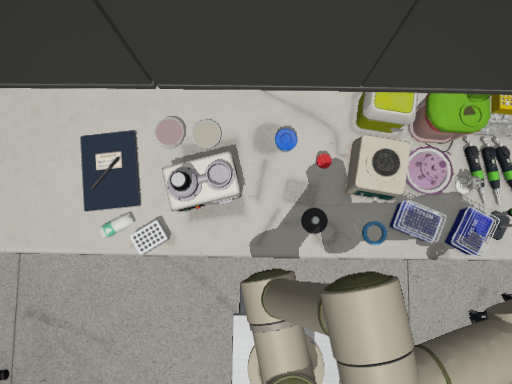

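View pics/scene1.png

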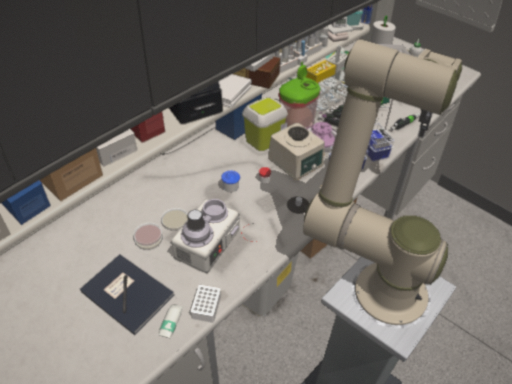

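The top view shows the mill at about (203,181), with its dial at (180,180) and hopper at (219,173). The lid is at (314,221), the pot at (286,139), the jar at (323,160), the tube block at (150,236) and the roll at (374,232). The scene view agrees: the dial is at (195,220) and the lid at (298,205).

```bash
python3 - <<'E'
from h import *
a=np.load("/tmp/top.npz");im,d=a["im"],a["d"];P=cloud("top",d)
hsv=cv2.cvtColor(im,cv2.COLOR_RGB2HSV)
for nm,(u,v) in dict(dial=(180,180),hop=(219,173),lid=(314,221),pot=(286,139),jar=(323,160),tube=(150,236),roll=(374,232),cab=(250,70)).items():
    print(nm,P[v,u].round(1),im[v,u])
# dial: points height 185..200 near; rim band, lid
c=P[180,180];m=(np.hypot(P[...,0]-c[0],P[...,1]-c[1])<60)
for lo,hi in((185,200),(150,165),(120,150)):
    q=P[m&(P[...,2]>lo)&(P[...,2]<hi)];
    if len(q): print(lo,hi,len(q),q.mean(0).round(1),np.min(q,0).round(1),np.max(q,0).round(1))
for nm,(u,v) in dict(dial=(180,180),lid=(314,221)).items():
    reg=np.zeros(d.shape,np.uint8);cv2.circle(reg,(u,v),20,1,-1)
    dark=((hsv[...,2]<60)&(reg>0)).astype(np.uint8)
    cs,_=cv2.findContours(dark,0,1)
    for k in cs:
        if cv2.contourArea(k)>40: print(nm,cv2.minEnclosingCircle(k),cv2.boundingRect(k),cv2.contourArea(k))
cv2.imwrite("pics/crop.png",cv2.resize(np.vstack([im[130:230,150:250],im[175:275,265:365]])[:,:,::-1],None,fx=4,fy=3,interpolation=2)[:600])
# mill box yaw: deck points height 95..110
m=(P[...,2]>90)&(P[...,2]<112)&(abs(P[...,1]-P[181,203][1])<160)&(abs(P[...,0]-P[181,203][0])<130)
r=cv2.minAreaRect(P[m][:,:2].astype(np.float32));print(r)
E
```

```text
dial [528.  291.3 193. ] [198 199 199]
hop [561.9 198.6 107. ] [180 176 180]
lid [432.8 -79.6  42. ] [132 134 133]
pot [674.6   6.5  62.4] [ 58 112 201]
jar [ 616.6 -106.7   42.3] [191  62  65]
tube [380.8 407.8  31.8] [193 195 195]
roll [ 403.7 -269.    -0.7] [120 119 113]
cab [670.1 100.  569.1] [56 55 53]
185 200 235 [529.  296.6 191.8] [507.1 274.  185.7] [550.5 318.2 197.3]
150 165 86 [521.8 285.8 155.5] [503.1 267.2 150.1] [556.  320.7 164.8]
120 150 393 [526.1 282.6 137. ] [489.  232.8 120. ] [567.2 336.6 149.2]
dial ((180.76470947265625, 181.0), 9.634413719177246) (172, 172, 19, 19) 91.0
lid ((314.0, 220.4499969482422), 13.092178344726562) (301, 208, 27, 25) 484.5
((541.5482788085938, 252.05567932128906), (130.6704559326172, 205.9514617919922), 14.812804222106934)
```

View pics/crop.png

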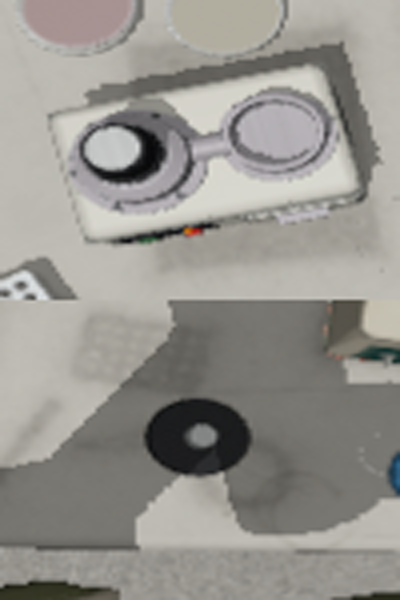

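The crop shows the dial knob with a pale cap on the left of the mill and the open hopper on the right. The lid stands alone on the bench, its knob up. I'll move above the dial.

Request:
carry_out(plan="30 -28 -5 0;30 -28 -5 0;30 -28 -5 0;30 -28 -5 0;30 -28 -5 0;30 -28 -5 0;30 -28 -5 0;30 -28 -5 0;30 -28 -5 0;30 -28 -5 0;30 -28 -5 0;30 -28 -5 0;30 -28 -5 0;30 -28 -5 0;30 -28 -5 0;30 -28 -5 0;30 -28 -5 0;30 -28 -5 0;30 -28 -5 0;30 -28 -5 0", grip=1)

```text
time_s: 2.1
ee_pos: [528.5, 288.3, 331.1]
orientation: [-3.142, 0.001, 0.439]
ft_force: [0.7, -0.8, 0.0]
opening: 85.7
gripper_force: 0.0
```

Request:
carry_out(plan="0 0 0 -8.5;0 0 0 -8.5;0 0 0 -8.5;0 0 0 -8.5;0 0 0 -8.5;0 0 0 -8.5;0 0 0 -8.5;0 0 0 -8.5;0 0 0 -8.5;0 0 0 -8.5;0 0 0 -8.5;0 0 0 -8.5;0 0 0 -8.5;0 0 0 -8.5;0 0 0 -8.5;0 0 0 -8.5;0 0 0 -8.5;0 0 0 -8.5;0 0 0 -8.5;0 0 0 -8.5")

```text
time_s: 4.1
ee_pos: [528.2, 286.6, 330.9]
orientation: [3.142, -0.001, -2.871]
ft_force: [0.3, 0.5, -0.3]
opening: 85.3
gripper_force: 0.0
```

```bash
cat >> h.py <<'E'
from scipy.spatial.transform import Rotation as Ro
def wristT(s):
    T=np.eye(4);T[:3,:3]=Ro.from_euler("xyz",s["orientation"]).as_matrix();T[:3,3]=s["ee_pos"]
    return T@np.array(camera_model("wrist")["hand_eye"]),T
E
python3 - <<'E'
from h import *
s=state();im,d=grab_frame("wrist");save("w1.png",im);np.savez("/tmp/w1",im=im,d=d,p=s["ee_pos"],o=s["orientation"])
print(s)
Tc,T=wristT(s);P=cloud("wrist",d,Tc)
for lo,hi in((188,198),(125,136)):
    m=(P[...,2]>lo)&(P[...,2]<hi)&(d>0); q=P[m]
    print(lo,hi,len(q),q.mean(0).round(1),q.min(0).round(1),q.max(0).round(1))
    print(cv2.minEnclosingCircle(q[:,:2].astype(np.float32)))
E
```

```text
{'time_s': 4.1, 'qpos': array([ 3.02312956e-01,  4.49053126e-01,  1.05030735e+00,  2.97237774e-05,
        1.64314003e+00, -1.53884359e+00]), 'qvel': array([-1.28721514e-03, -2.21064754e-03, -8.31930149e-05,  1.68452203e-03,
        2.38335385e-04, -1.47237317e+00]), 'effort': array([ 1.46173188e-04, -4.90071058e+01, -2.75336301e+01, -3.16959158e-04,
        2.97571969e-03,  1.96851388e+00]), 'ee_pos': array([528.20521866, 286.56523059, 330.85800027]), 'orientation': array([ 3.14159202e+00, -9.08331882e-04, -2.87123030e+00]), 'ft_force': array([ 0.27960705,  0.50167017, -0.25240229]), 'wrist_torque': array([-0.02891702,  0.02318076, -0.0096737 ]), 'gripper_force': 0.0, 'opening': 85.2572476977082}
188 198 1358 [529.3 297.7 192.3] [507.8 275.5 188. ] [552.3 320.6 195. ]
((530.3848266601562, 298.1150817871094), 23.00072479248047)
125 136 959 [550.1 213.  130. ] [490.4 164.4 125. ] [592.  338.2 136. ]
((544.8121337890625, 251.58627319335938), 88.51325225830078)
```

View pics/w1.png

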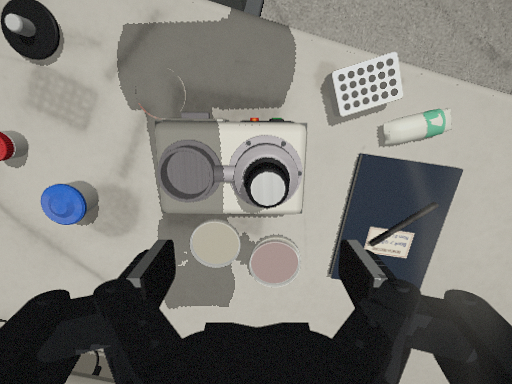

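The wrist view shows the dial cap at about (268,185), the hopper mouth at (188,172), the pot at (64,203) and the lid at (30,28). I'll centre and descend partway.

Request:
carry_out(plan="-2.3 5.3 30 0;-2.3 5.3 30 0;0 0 30 0;0 0 0 0;0 0 0 0")

```text
time_s: 4.65
ee_pos: [530.2, 298.0, 242.1]
orientation: [-3.142, 0.0, -2.879]
ft_force: [1.0, 0.1, 0.3]
opening: 85.4
gripper_force: 0.0
```

```bash
python3 - <<'E'
from h import *
from scipy.optimize import least_squares
s=state();im,d=grab_frame("wrist");save("w2.png",im);np.savez("/tmp/w2",im=im,d=d,p=s["ee_pos"],o=s["orientation"])
print({k:np.round(s[k],4) for k in("ee_pos","orientation","qpos","qvel","ft_force","wrist_torque")})
Tc,T=wristT(s);P=cloud("wrist",d,Tc)
def circ(c):
    f=lambda p:np.hypot(*(c-p[:2]).T)-p[2]
    r=least_squares(f,[*c.mean(0),30],loss="soft_l1");return r.x.round(2),np.abs(r.fun).mean().round(2)
def edge(m,z,lab,off):
    cs,_=cv2.findContours(m.astype(np.uint8),0,cv2.CHAIN_APPROX_NONE);k=max(cs,key=cv2.contourArea)
    print(lab,circ(onz("wrist",k.reshape(-1,2),z,Tc)[:,:2]))
edge((P[...,2]>187)&(P[...,2]<200)&(d>0),192,"knob",0)
a=np.load("/tmp/w1.npz")
h=(np.hypot(P[...,0]-561,P[...,1]-197)<45)&(P[...,2]>124)&(P[...,2]<138)
q=P[h];print("hop rim",len(q),q.mean(0),cv2.minEnclosingCircle(q[:,:2].astype(np.float32)) if len(q) else 0)
if len(q): print(circ(q[:,:2]))
T1={"ee_pos":a["p"],"orientation":a["o"]};Tc,_=wristT(T1);P=cloud("wrist",a["d"],Tc);d=a["d"]
edge((P[...,2]>187)&(P[...,2]<200)&(d>0),192,"knob w1",0)
h=(np.hypot(P[...,0]-561,P[...,1]-197)<45)&(P[...,2]>127)&(P[...,2]<136)&(P[...,1]<232);q=P[h];print(len(q),q.mean(0),cv2.minEnclosingCircle(q[:,:2].astype(np.float32)),circ(q[:,:2]))
E
```

```text
{'ee_pos': array([530.1569, 298.0096, 242.1454]), 'orientation': array([-3.1416e+00,  3.0000e-04, -2.8789e+00]), 'qpos': array([ 0.3197,  0.4933,  1.2081, -0.    ,  1.4399, -1.5138]), 'qvel': array([-0.0003, -0.0244, -0.0341,  0.0001, -0.0001, -0.0079]), 'ft_force': array([1.047 , 0.1241, 0.2995]), 'wrist_torque': array([-0.0163, -0.0019, -0.071 ])}
knob (array([529.12, 297.88,  22.08]), np.float64(0.32))
hop rim 1576 [555.8010913  199.65033101 129.76855017] ((557.0790405273438, 202.57408142089844), 38.61145782470703)
(array([555.43, 201.01,  33.11]), np.float64(1.43))
knob w1 (array([529.7 , 297.81,  21.96]), np.float64(0.37))
650 [555.61149383 196.65676978 130.73268068] ((556.481689453125, 199.9991912841797), 35.787750244140625) (array([556.08, 200.07,  32.92]), np.float64(1.29))
```

Request:
carry_out(plan="0.7 0.2 20 0;0 0 20 0;0 0 20 0;0 0 16 0;0 0 10 0;0 0 0 0;0 0 0 0;0 0 0 0")

```text
time_s: 5.5
ee_pos: [529.8, 298.2, 156.6]
orientation: [3.141, 0.002, -2.877]
ft_force: [0.1, 0.1, 0.8]
opening: 85.4
gripper_force: 0.0
```

```bash
cat > st.py <<'E'
import numpy as np
from bench import state
s=state();print(round(s["time_s"],2),*[np.round(s[k],3) for k in("ee_pos","ft_force","wrist_torque","gripper_force","opening")],"yaw",np.degrees(s["orientation"][2]).round(2),"e6",s["effort"][5].round(3),"q6",s["qpos"][5].round(4),s["qvel"][5].round(4))
E
python3 st.py
```

```text
5.5 [529.758 298.215 156.634] [0.073 0.1   0.752] [-0.022  0.006 -0.001] 0.0 85.358 yaw -164.86 e6 0.003 q6 -1.5148 -0.0009
```

Request:
carry_out(plan="0 0 0 0;0 0 0 0;0 0 0 0;0 0 0 0;0 0 0 0;0 0 0 0;0 0 0 0;0 0 0 0;0 0 0 0;0 0 0 0", grip=0, force=35)

```text
time_s: 6.5
ee_pos: [529.3, 298.3, 155.7]
orientation: [3.141, 0.001, -2.877]
ft_force: [-0.9, 1.9, 5.5]
opening: 44.2
gripper_force: 36.0
```

```bash
python3 st.py
```

```text
6.5 [529.29  298.31  155.745] [-0.921  1.948  5.465] [ 0.367  0.274 -0.023] 35.967 44.164 yaw -164.85 e6 -0.009 q6 -1.5149 0.0023
```

Request:
carry_out(plan="0 0 0 2;0 0 0 2;0 0 0 0;0 0 0 0")

```text
time_s: 6.9
ee_pos: [529.3, 298.2, 155.8]
orientation: [3.141, 0.001, -2.947]
ft_force: [-1.6, 2.1, 5.0]
opening: 44.2
gripper_force: 35.9
```

```bash
python3 st.py
```

```text
6.9 [529.258 298.245 155.77 ] [-1.642  2.113  4.991] [0.313 0.326 0.117] 35.923 44.188 yaw -168.84 e6 0.176 q6 -1.4453 -0.001
```

Request:
carry_out(plan="0 0 0 2;0 0 0 2;0 0 0 0;0 0 0 0")

```text
time_s: 7.3
ee_pos: [529.3, 298.3, 155.8]
orientation: [3.141, 0.001, -3.017]
ft_force: [-2.3, 2.9, 6.7]
opening: 44.1
gripper_force: 36.0
```

```bash
python3 st.py
```

```text
7.3 [529.309 298.268 155.763] [-2.286  2.938  6.657] [ 0.296  0.275 -0.013] 36.04 44.105 yaw -172.86 e6 0.019 q6 -1.3752 -0.0011
```

Request:
carry_out(plan="0 0 0 2;0 0 0 2;0 0 0 0;0 0 0 0")

```text
time_s: 7.7
ee_pos: [529.3, 298.3, 155.7]
orientation: [3.141, 0.001, -3.087]
ft_force: [-2.5, 2.0, 6.8]
opening: 44.2
gripper_force: 36.1
```

```bash
python3 st.py
```

```text
7.7 [529.299 298.28  155.734] [-2.453  2.046  6.802] [ 0.394  0.232 -0.049] 36.063 44.174 yaw -176.86 e6 -0.036 q6 -1.3053 0.0005
```

Request:
carry_out(plan="0 0 0 2;0 0 0 2;0 0 0 0;0 0 0 0")

```text
time_s: 8.1
ee_pos: [529.3, 298.3, 155.8]
orientation: [3.141, 0.001, 3.127]
ft_force: [-1.0, 2.5, 5.3]
opening: 44.3
gripper_force: 36.0
```

```bash
python3 st.py
```

```text
8.1 [529.275 298.321 155.752] [-1.015  2.52   5.299] [0.424 0.287 0.041] 35.961 44.272 yaw 179.15 e6 0.045 q6 -1.2356 0.0002
```

Request:
carry_out(plan="0 0 0 2;0 0 0 2;0 0 0 0;0 0 0 0")

```text
time_s: 8.5
ee_pos: [529.3, 298.3, 155.7]
orientation: [3.141, 0.001, 3.057]
ft_force: [-0.6, 3.0, 4.1]
opening: 44.4
gripper_force: 35.8
```

```bash
python3 st.py
```

```text
8.5 [529.267 298.308 155.748] [-0.6    3.025  4.121] [0.34  0.301 0.012] 35.825 44.385 yaw 175.15 e6 0.059 q6 -1.1658 -0.0007
```

Request:
carry_out(plan="0 0 0 2;0 0 0 2;0 0 0 0;0 0 0 0")

```text
time_s: 8.9
ee_pos: [529.3, 298.4, 155.8]
orientation: [3.141, 0.0, 2.987]
ft_force: [-1.4, 2.8, 6.7]
opening: 44.2
gripper_force: 36.2
```

```bash
python3 st.py
```

```text
8.9 [529.274 298.353 155.752] [-1.438  2.761  6.682] [ 0.38   0.244 -0.067] 36.189 44.201 yaw 171.15 e6 0.003 q6 -1.096 -0.0014
```

Request:
carry_out(plan="0 0 0 3;0 0 0 3;0 0 0 0;0 0 0 0")

```text
time_s: 9.3
ee_pos: [529.3, 298.4, 155.7]
orientation: [3.141, 0.0, 2.882]
ft_force: [-1.8, 3.3, 5.3]
opening: 44.3
gripper_force: 36.0
```

```bash
python3 st.py
```

```text
9.3 [529.268 298.424 155.748] [-1.849  3.256  5.311] [ 0.527  0.316 -0.025] 35.984 44.284 yaw 165.14 e6 0.022 q6 -0.9912 -0.0034
```

Request:
carry_out(plan="0 0 0 2;0 0 0 3;0 0 0 3;0 0 0 0;0 0 0 0")

```text
time_s: 9.8
ee_pos: [529.2, 298.4, 155.7]
orientation: [3.141, 0.0, 2.743]
ft_force: [-1.3, 2.9, 6.3]
opening: 44.4
gripper_force: 36.2
```

```bash
python3 st.py
```

```text
9.8 [529.243 298.378 155.715] [-1.266  2.921  6.277] [ 0.433  0.203 -0.027] 36.165 44.353 yaw 157.16 e6 0.022 q6 -0.8517 -0.0018
```

Request:
carry_out(plan="0 0 0 3;0 0 0 3;0 0 0 2;0 0 0 0;0 0 0 0")

```text
time_s: 10.3
ee_pos: [529.2, 298.5, 155.7]
orientation: [3.141, -0.0, 2.604]
ft_force: [-0.9, 4.2, 5.0]
opening: 44.2
gripper_force: 35.9
```

```bash
python3 st.py
```

```text
10.3 [529.204 298.494 155.75 ] [-0.936  4.234  5.038] [0.533 0.311 0.063] 35.937 44.182 yaw 149.17 e6 0.077 q6 -0.7123 -0.0029
```

Request:
carry_out(plan="0 0 0 3;0 0 0 2;0 0 0 2;0 0 0 0;0 0 0 0")

```text
time_s: 10.8
ee_pos: [529.2, 298.5, 155.8]
orientation: [3.141, -0.0, 2.481]
ft_force: [-2.2, 3.0, 5.9]
opening: 44.1
gripper_force: 36.0
```

```bash
python3 st.py
```

```text
10.8 [529.249 298.461 155.757] [-2.152  3.01   5.946] [0.525 0.319 0.007] 36.041 44.144 yaw 142.16 e6 0.021 q6 -0.59 -0.0023
```

Request:
carry_out(plan="0 0 0 3;0 0 0 3;0 0 0 2;0 0 0 0;0 0 0 0")

```text
time_s: 11.3
ee_pos: [529.2, 298.5, 155.7]
orientation: [3.141, -0.0, 2.342]
ft_force: [-1.1, 3.6, 5.7]
opening: 44.1
gripper_force: 35.9
```

```bash
python3 st.py
```

```text
11.3 [529.232 298.495 155.748] [-1.102  3.646  5.656] [0.529 0.34  0.053] 35.948 44.116 yaw 134.16 e6 0.043 q6 -0.4504 -0.0017
```

Request:
carry_out(plan="0 0 0 3;0 0 0 2;0 0 0 2;0 0 0 0;0 0 0 0")

```text
time_s: 11.8
ee_pos: [529.3, 298.5, 155.7]
orientation: [3.14, -0.0, 2.219]
ft_force: [-1.5, 3.6, 7.0]
opening: 44.3
gripper_force: 36.1
```

```bash
python3 st.py
```

```text
11.8 [529.28  298.497 155.742] [-1.488  3.581  6.991] [ 0.524  0.207 -0.041] 36.142 44.278 yaw 127.16 e6 0.015 q6 -0.3283 -0.0028
```

Request:
carry_out(plan="0 0 0 3;0 0 0 3;0 0 0 2;0 0 0 0;0 0 0 0")

```text
time_s: 12.3
ee_pos: [529.2, 298.6, 155.7]
orientation: [3.141, -0.001, 2.08]
ft_force: [-2.0, 3.6, 5.4]
opening: 44.2
gripper_force: 35.9
```

```bash
python3 st.py
```

```text
12.3 [529.244 298.565 155.738] [-1.98   3.623  5.36 ] [ 0.607  0.302 -0.003] 35.922 44.179 yaw 119.17 e6 0.042 q6 -0.1887 -0.0008
```

Request:
carry_out(plan="0 0 0 3;0 0 0 2;0 0 0 2;0 0 0 0;0 0 0 0")

```text
time_s: 12.8
ee_pos: [529.3, 298.6, 155.8]
orientation: [3.14, -0.001, 1.958]
ft_force: [-1.9, 4.9, 2.4]
opening: 43.9
gripper_force: 35.8
```

```bash
python3 st.py
```

```text
12.8 [529.291 298.577 155.753] [-1.864  4.91   2.376] [ 0.751  0.328 -0.001] 35.807 43.873 yaw 112.17 e6 0.019 q6 -0.0666 -0.0012
```

Request:
carry_out(plan="0 0 0 3;0 0 0 3;0 0 0 2;0 0 0 0;0 0 0 0")

```text
time_s: 13.3
ee_pos: [529.3, 298.7, 155.7]
orientation: [3.141, -0.001, 1.818]
ft_force: [-1.4, 4.4, 6.2]
opening: 44.1
gripper_force: 35.9
```

```bash
python3 st.py
```

```text
13.3 [529.272 298.656 155.737] [-1.446  4.373  6.164] [ 0.721  0.314 -0.014] 35.937 44.108 yaw 104.18 e6 0.024 q6 0.073 -0.0025
```

Request:
carry_out(plan="0 0 0 3;0 0 0 2;0 0 0 2;0 0 0 0;0 0 0 0")

```text
time_s: 13.8
ee_pos: [529.3, 298.7, 155.8]
orientation: [3.141, -0.001, 1.696]
ft_force: [-1.6, 3.9, 4.4]
opening: 44.7
gripper_force: 35.8
```

```bash
python3 st.py
```

```text
13.8 [529.281 298.682 155.752] [-1.591  3.938  4.424] [0.779 0.302 0.205] 35.797 44.745 yaw 97.2 e6 0.248 q6 0.1948 -0.0005
```

Request:
carry_out(plan="0 0 0 1;0 0 0 0;0 0 0 0;0 0 0 0")

```text
time_s: 14.2
ee_pos: [529.3, 298.7, 155.7]
orientation: [3.141, -0.001, 1.679]
ft_force: [-1.0, 4.2, 5.2]
opening: 44.3
gripper_force: 35.8
```

```bash
python3 st.py
```

```text
14.2 [529.297 298.662 155.738] [-0.986  4.223  5.175] [0.762 0.3   0.26 ] 35.768 44.332 yaw 96.21 e6 0.272 q6 0.2121 -0.002
```

Request:
carry_out(plan="0 0 0 1;0 0 0 0;0 0 0 0;0 0 0 0")

```text
time_s: 14.6
ee_pos: [529.3, 298.7, 155.8]
orientation: [3.141, -0.001, 1.662]
ft_force: [-1.4, 5.1, 4.3]
opening: 44.6
gripper_force: 35.7
```

```bash
python3 st.py
```

```text
14.6 [529.303 298.698 155.759] [-1.353  5.097  4.275] [0.792 0.239 0.312] 35.739 44.579 yaw 95.22 e6 0.318 q6 0.2295 0.0004
```

Request:
carry_out(plan="0 0 0 -3;0 0 0 0;0 0 0 0")

```text
time_s: 14.9
ee_pos: [529.3, 298.7, 155.7]
orientation: [3.141, -0.001, 1.714]
ft_force: [-1.4, 5.0, 4.9]
opening: 44.1
gripper_force: 35.8
```

```bash
python3 st.py
```

```text
14.9 [529.29  298.68  155.742] [-1.426  4.992  4.872] [0.794 0.228 0.184] 35.828 44.142 yaw 98.2 e6 0.146 q6 0.1773 0.0005
```

Request:
carry_out(plan="0 0 0 -4;0 0 0 0;0 0 0 0")

```text
time_s: 15.2
ee_pos: [529.3, 298.6, 155.8]
orientation: [3.141, -0.001, 1.783]
ft_force: [-1.9, 4.5, 4.9]
opening: 44.4
gripper_force: 35.9
```

```bash
python3 st.py
```

```text
15.2 [529.276 298.647 155.758] [-1.867  4.484  4.923] [0.745 0.293 0.002] 35.93 44.389 yaw 102.18 e6 -0.034 q6 0.1077 0.0025
```

Request:
carry_out(plan="0 0 0 -3;0 0 0 -3;0 0 0 0;0 0 0 0")

```text
time_s: 15.6
ee_pos: [529.3, 298.6, 155.7]
orientation: [3.141, -0.001, 1.887]
ft_force: [-1.5, 4.1, 4.9]
opening: 44.0
gripper_force: 36.0
```

```bash
python3 st.py
```

```text
15.6 [529.292 298.572 155.738] [-1.531  4.076  4.875] [ 0.762  0.232 -0.056] 35.986 43.975 yaw 108.12 e6 -0.07 q6 0.004 0.0029
```

Request:
carry_out(plan="0 0 0 -3;0 0 0 0;0 0 0 0")

```text
time_s: 15.9
ee_pos: [529.3, 298.6, 155.7]
orientation: [3.14, -0.001, 1.939]
ft_force: [-0.4, 4.8, 4.4]
opening: 44.3
gripper_force: 35.9
```

```bash
python3 st.py
```

```text
15.9 [529.296 298.562 155.731] [-0.383  4.842  4.436] [ 0.805  0.351 -0.03 ] 35.902 44.256 yaw 111.12 e6 -0.043 q6 -0.0484 0.0012
```

Request:
carry_out(plan="0 0 0 -4;0 0 0 -4;0 0 0 -4;0 0 0 -4;0 0 0 -4;0 0 0 -4;0 0 0 -4;0 0 0 -4;0 0 0 -4;0 0 0 -4;0 0 0 -4;0 0 0 0;0 0 0 0")

```text
time_s: 17.2
ee_pos: [529.3, 298.4, 155.8]
orientation: [3.141, 0.0, 2.707]
ft_force: [-1.2, 3.6, 5.5]
opening: 44.5
gripper_force: 36.0
```

```bash
python3 st.py
```

```text
17.2 [529.284 298.386 155.768] [-1.188  3.573  5.451] [ 0.497  0.291 -0.084] 36.04 44.461 yaw 155.12 e6 -0.071 q6 -0.8163 0.0026
```

Request:
carry_out(plan="0 0 0 -4;0 0 0 -4;0 0 0 -3;0 0 0 0;0 0 0 0")

```text
time_s: 17.7
ee_pos: [529.3, 298.4, 155.8]
orientation: [3.141, 0.0, 2.899]
ft_force: [-2.0, 2.1, 4.9]
opening: 44.2
gripper_force: 36.0
```

```bash
python3 st.py
```

```text
17.7 [529.291 298.374 155.756] [-1.995  2.099  4.924] [ 0.655  0.293 -0.043] 36.045 44.218 yaw 166.12 e6 -0.088 q6 -1.0083 0.0019
```

Request:
carry_out(plan="0 0 0 -2;0 0 0 0;0 0 0 0")

```text
time_s: 18.0
ee_pos: [529.3, 298.4, 155.7]
orientation: [3.141, 0.0, 2.934]
ft_force: [-1.6, 3.4, 5.5]
opening: 43.9
gripper_force: 36.0
```

```bash
python3 st.py
```

```text
18.0 [529.25  298.361 155.714] [-1.55   3.377  5.511] [ 0.52   0.287 -0.048] 36.011 43.911 yaw 168.12 e6 -0.041 q6 -1.0432 0.0007
```

Request:
carry_out(plan="0 0 0 -2;0 0 0 0;0 0 0 0")

```text
time_s: 18.3
ee_pos: [529.3, 298.3, 155.7]
orientation: [3.141, 0.0, 2.969]
ft_force: [-1.8, 3.8, 6.0]
opening: 43.8
gripper_force: 35.9
```

```bash
python3 st.py
```

```text
18.3 [529.277 298.324 155.74 ] [-1.777  3.815  6.038] [0.44  0.31  0.006] 35.904 43.837 yaw 170.12 e6 -0.059 q6 -1.078 0.0014
```

Request:
carry_out(plan="0 0 0 -2;0 0 0 0;0 0 0 0")

```text
time_s: 18.6
ee_pos: [529.3, 298.3, 155.7]
orientation: [3.141, 0.0, 3.004]
ft_force: [-1.7, 3.0, 5.4]
opening: 44.3
gripper_force: 35.9
```

```bash
python3 st.py
```

```text
18.6 [529.278 298.284 155.722] [-1.73   2.951  5.42 ] [0.412 0.297 0.   ] 35.913 44.321 yaw 172.12 e6 -0.03 q6 -1.113 0.0001
```

Request:
carry_out(plan="0 0 0 -2;0 0 0 0;0 0 0 0")

```text
time_s: 18.9
ee_pos: [529.3, 298.3, 155.8]
orientation: [3.141, 0.001, 3.039]
ft_force: [-0.7, 2.6, 6.0]
opening: 43.8
gripper_force: 35.9
```

```bash
python3 st.py
```

```text
18.9 [529.267 298.315 155.757] [-0.749  2.641  5.971] [0.452 0.355 0.063] 35.903 43.76 yaw 174.13 e6 -0.002 q6 -1.1479 -0.0003
```

Request:
carry_out(plan="0 0 0 -3;0 0 0 -2;0 0 0 0;0 0 0 0;0 0 0 0")

```text
time_s: 19.4
ee_pos: [529.2, 298.3, 155.7]
orientation: [3.141, 0.001, 3.126]
ft_force: [-2.4, 3.5, 5.7]
opening: 44.0
gripper_force: 36.0
```

```bash
python3 st.py
```

```text
19.4 [529.247 298.336 155.742] [-2.351  3.486  5.733] [0.526 0.422 0.073] 35.992 43.984 yaw 179.13 e6 0.064 q6 -1.2352 -0.0018
```

Request:
carry_out(plan="0 0 0 -1;0 0 0 0;0 0 0 0")

```text
time_s: 19.7
ee_pos: [529.3, 298.3, 155.7]
orientation: [3.141, 0.001, -3.139]
ft_force: [-1.3, 3.3, 5.3]
opening: 43.9
gripper_force: 36.0
```

```bash
python3 st.py
```

```text
19.7 [529.279 298.345 155.736] [-1.344  3.29   5.276] [ 0.531  0.252 -0.005] 36.04 43.896 yaw -179.88 e6 -0.022 q6 -1.2526 -0.0005
```

Request:
carry_out(plan="0 0 0 0;0 0 0 0;0 0 0 0;0 0 0 0;0 0 0 0;0 0 0 0;0 0 0 0;0 0 0 0", grip=1)

```text
time_s: 20.5
ee_pos: [529.2, 298.0, 155.3]
orientation: [3.142, 0.0, -3.139]
ft_force: [-0.5, -0.2, -0.3]
opening: 85.6
gripper_force: 0.0
```

```bash
python3 st.py
```

```text
20.5 [529.244 298.027 155.294] [-0.494 -0.203 -0.33 ] [-0.023 -0.032  0.001] 0.0 85.616 yaw -179.86 e6 0.0 q6 -1.253 0.0007
```

Request:
carry_out(plan="0 0 -15 0;0 0 -25 0;0 0 -30 0;0 0 -30 0;10 -38 0 0;10 -38 0 0;10 -38 0 0;10 -38 0 0;10 -38 0 0;10 -38 0 0;10 -38 0 0;10 -38 0 0;10 -38 0 0;6 -36 0 0;0 0 0 0;0 0 0 0;0 0 0 0")

```text
time_s: 22.2
ee_pos: [434.3, -79.5, 255.4]
orientation: [3.141, 0.0, -3.138]
ft_force: [0.5, 0.5, 0.5]
opening: 85.6
gripper_force: 0.0
```

```bash
python3 st.py; cat > lid.py <<'E'
from h import *
from scipy.optimize import least_squares
def circ(c):
    r=least_squares(lambda p:np.hypot(*(c-p[:2]).T)-p[2],[*c.mean(0),30],loss="soft_l1");return r.x.round(2),np.abs(r.fun).mean().round(2)
s=state();im,d=grab_frame("wrist");save("w3.png",im)
Tc,T=wristT(s);P=cloud("wrist",d,Tc)
near=np.hypot(P[...,0]-433,P[...,1]+80)<60
for lo,hi,z,n in((12,20,16,"disc"),(40,50,44,"knob")):
    m=(near&(P[...,2]>lo)&(P[...,2]<hi)).astype(np.uint8);cs,_=cv2.findContours(m,0,cv2.CHAIN_APPROX_NONE)
    k=max(cs,key=cv2.contourArea);print(n,P[m>0].mean(0).round(1),circ(onz("wrist",k.reshape(-1,2),z,Tc)[:,:2]))
E
python3 lid.py
```

```text
22.2 [434.279 -79.483 255.354] [0.492 0.529 0.472] [ 0.039 -0.034 -0.049] 0.0 85.63 yaw -179.81 e6 -0.001 q6 -2.0219 -0.0007
disc [434.3 -82.6  16. ] (array([435.64, -82.61,  38.9 ]), np.float64(0.32))
knob [435.3 -82.5  43.6] (array([435.28, -82.51,  10.58]), np.float64(0.36))
```

View pics/w3.png

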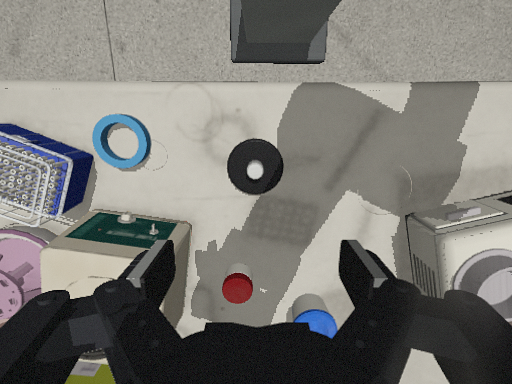

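The wrist view shows the lid at about (255,167), with free space round it; the jar is at (237,288). I'll grasp the lid's knob.

Request:
carry_out(plan="-1.2 -3.1 40 0;0 0 40 0;0 0 40 0;0 0 40 0;0 0 40 0;0 0 20 0;0 0 12 0;0 0 6 0;0 0 0 0;0 0 0 0")

```text
time_s: 23.25
ee_pos: [435.8, -83.1, 17.9]
orientation: [-3.141, 0.001, -3.138]
ft_force: [-0.7, -0.3, 0.6]
opening: 85.2
gripper_force: 0.0
```

Request:
carry_out(plan="0 0 0 0;0 0 0 0;0 0 0 0;0 0 0 0;0 0 0 0;0 0 0 0;0 0 0 0;0 0 0 0;0 0 0 0;0 0 0 0", grip=0, force=30)

```text
time_s: 24.25
ee_pos: [435.4, -83.4, 17.5]
orientation: [-3.141, 0.0, -3.139]
ft_force: [-1.6, -0.2, 5.7]
opening: 21.9
gripper_force: 29.4
```

```bash
python3 st.py
```

```text
24.25 [435.397 -83.362  17.532] [-1.558 -0.223  5.709] [ 0.015  0.297 -0.024] 29.387 21.887 yaw -179.86 e6 -0.012 q6 -2.0278 0.0021
```

Request:
carry_out(plan="0 0 -5 0;0 0 -15 0;0 0 -25 0;0 0 -30 0;0 0 -30 0;0 0 -30 0;0 0 -30 0;0 0 -20 0;-12 28.4 0 0;-12 28.4 0 0;-12 28.4 0 0;-12 28.4 0 0;-12 28.4 0 0;-12 28.4 0 0;-12 28.4 0 0;-12 28.4 0 0;-12 28.4 0 0;-12 28.4 0 0")

```text
time_s: 26.05
ee_pos: [554.8, 202.3, 202.2]
orientation: [-3.142, -0.001, -3.139]
ft_force: [0.3, 0.1, -0.0]
opening: 21.9
gripper_force: 29.6
```

Request:
carry_out(plan="0 0 0 0;0 0 0 0;0 0 0 0;0 0 0 0")

```text
time_s: 26.45
ee_pos: [554.5, 200.2, 202.5]
orientation: [-3.142, -0.0, -3.14]
ft_force: [0.1, -0.1, -1.2]
opening: 21.3
gripper_force: 29.7
```

```bash
python3 st.py; python3 - <<'E'
from h import *
from scipy.optimize import least_squares
def fit(q,p,r):
    for _ in range(6):
        rr=np.hypot(*(q-p).T);k=q[(rr>28)&(rr<39)]
        p=least_squares(lambda p:np.hypot(*(k-p).T)-r,p,loss="soft_l1").x
    return p.round(2),len(k)
u=np.array([.2554,-.967])
for n in("w1","w2","top"):
    a=np.load(f"/tmp/{n}.npz");Tc=None
    if n!="top":Tc,_=wristT({"ee_pos":a["p"],"orientation":a["o"]})
    c="wrist" if n!="top" else n
    P=cloud(c,a["d"],Tc);h=(np.hypot(P[...,0]-556,P[...,1]-200)<42)&(P[...,2]>127)&(P[...,2]<136)
    q=P[h][:,:2];q=q[((q-[556,200])@u)>-26]
    print(n,fit(q,np.array([556,200.]),33.5))
    m=(np.hypot(P[...,0]-556,P[...,1]-200)<28)&(P[...,2]<122)&(P[...,2]>100)
    print(" inside",m.sum())
im,d=grab_frame("wrist");save("w4.png",im)
im,d=grab_frame("top");save("top4.png",im)
im2,d2=grab_frame("scene")
cv2.imwrite("pics/c4.png",cv2.resize(np.hstack([im[130:230,150:290],im2[170:270,150:290]])[:,:,::-1],None,fx=2.8,fy=4))
s=state();T=wristT(s)[0];dd=grab_frame("wrist")[1];P=cloud("wrist",dd,T)
rel=P-s["ee_pos"];m=(np.abs(rel[...,0])<45)&(np.abs(rel[...,1])<45)&(rel[...,2]>-6)&(rel[...,2]<4)&(dd>0)
q=rel[m];print("disc pts",len(q))
if len(q):
    A=np.c_[q[:,:2],np.ones(len(q))];print("plane",np.linalg.lstsq(A,q[:,2],rcond=None)[0].round(4),q.min(0).round(1),q.max(0).round(1))
E
```

```text
26.45 [554.547 200.205 202.476] [ 0.096 -0.056 -1.195] [0.033 0.002 0.002] 29.708 21.278 yaw -179.92 e6 -0.003 q6 -1.4243 0.0016
w1 (array([556.15, 200.76]), 559)
 inside 1258
w2 (array([555.84, 200.9 ]), 1043)
 inside 2012
top (array([555.45, 198.98]), 103)
 inside 297
disc pts 8240
plane [ 5.1000e-03 -4.0000e-04 -1.6523e+00] [-39.8 -40.1  -6. ] [40.3 39.   4. ]
```

View pics/w4.png

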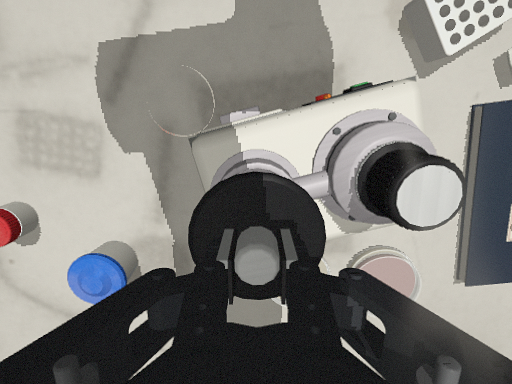

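The wrist view shows the lid level in the grip at (257,235), partly covering the hopper. The dial is at about (430,195), untouched. I'll centre the lid and lower it.

Request:
carry_out(plan="-1.2 0.8 0 0;0 0 15 0;0 0 15 0;0 0 12 0;0 0 8 0;0 0 2 0;0 0 2 0;0 0 2 0;0 0 0 0;0 0 0 0")

```text
time_s: 27.65
ee_pos: [556.0, 201.8, 146.6]
orientation: [3.141, 0.001, -3.139]
ft_force: [-0.0, -0.5, -1.3]
opening: 21.8
gripper_force: 29.7
```

```bash
python3 st.py
```

```text
27.65 [555.987 201.821 146.608] [-0.014 -0.452 -1.298] [-0.009  0.046  0.059] 29.711 21.784 yaw -179.86 e6 0.0 q6 -1.423 -0.0012
```

Request:
carry_out(plan="0 -0.6 1.5 0;0 0 1.5 0;0 0 1.5 0;0 0 1 0;0 0 0 0;0 0 0 0")

```text
time_s: 28.25
ee_pos: [555.9, 201.2, 140.8]
orientation: [3.142, -0.0, -3.139]
ft_force: [-0.5, -0.2, -0.6]
opening: 21.5
gripper_force: 29.7
```

```bash
python3 st.py
```

```text
28.25 [555.851 201.202 140.782] [-0.531 -0.165 -0.645] [0.045 0.002 0.059] 29.711 21.461 yaw -179.86 e6 0.0 q6 -1.424 -0.001
```

Request:
carry_out(plan="0 0 0.7 0;0 0 0.7 0;0 0 0.4 0;0 0 0 0;0 0 0 0")

```text
time_s: 28.75
ee_pos: [555.9, 201.2, 139.0]
orientation: [-3.142, -0.0, -3.139]
ft_force: [-0.5, 0.6, -0.6]
opening: 21.6
gripper_force: 29.7
```

```bash
python3 st.py
```

```text
28.75 [555.867 201.194 138.98 ] [-0.492  0.593 -0.61 ] [-0.006  0.005 -0.022] 29.71 21.63 yaw -179.86 e6 0.0 q6 -1.424 -0.0007
```

Request:
carry_out(plan="0 0 0.4 0;0 0 0.4 0;0 0 0 0;0 0 0 0")

```text
time_s: 29.15
ee_pos: [555.9, 201.2, 138.6]
orientation: [3.142, 0.0, -3.139]
ft_force: [-1.8, 0.1, 4.7]
opening: 21.4
gripper_force: 30.1
```

```bash
python3 st.py
```

```text
29.15 [555.934 201.195 138.61 ] [-1.754  0.072  4.742] [-0.076  0.331  0.004] 30.147 21.405 yaw -179.86 e6 -0.0 q6 -1.424 -0.0004
```

Request:
carry_out(plan="0 0 0 0;0 0 0 0;0 0 0 0;0 0 0 0;0 0 0 0", grip=0.6)

```text
time_s: 29.65
ee_pos: [555.9, 201.2, 138.1]
orientation: [3.142, -0.0, -3.139]
ft_force: [0.0, -0.2, 0.1]
opening: 51.2
gripper_force: 0.0
```

Request:
carry_out(plan="0 0 -10 0;0 0 -20 0;0 0 -30 0;0 0 -30 0;0 0 -30 0;20 -20 0 0;20 -20 0 0;0 0 0 0;0 0 0 0;0 0 0 0")

```text
time_s: 30.65
ee_pos: [516.4, 161.5, 258.5]
orientation: [3.141, 0.001, -3.139]
ft_force: [0.5, 0.4, -0.4]
opening: 51.3
gripper_force: 0.0
```

```bash
python3 st.py; python3 - <<'E'
from h import *
from scipy.optimize import least_squares
def circ(c):
    r=least_squares(lambda p:np.hypot(*(c-p[:2]).T)-p[2],[*c.mean(0),30],loss="soft_l1");return r.x.round(2),np.abs(r.fun).mean().round(2)
s=state();im,d=grab_frame("wrist");save("w5.png",im);Tc,T=wristT(s);P=cloud("wrist",d,Tc)
near=np.hypot(P[...,0]-556,P[...,1]-201)<50
for lo,hi,z,n in((132,142,137,"disc"),(160,170,165,"knob")):
    m=(near&(P[...,2]>lo)&(P[...,2]<hi)).astype(np.uint8);cs,_=cv2.findContours(m,0,cv2.CHAIN_APPROX_NONE)
    k=max(cs,key=cv2.contourArea);q=P[m>0];A=np.c_[q[:,:2]-[556,201],np.ones(len(q))]
    print(n,len(q),q.mean(0).round(1),circ(onz("wrist",k.reshape(-1,2),z,Tc)[:,:2]),np.linalg.lstsq(A,q[:,2],rcond=None)[0].round(4))
E
```

```text
30.65 [516.443 161.501 258.488] [ 0.489  0.358 -0.407] [-0.032  0.008 -0.024] 0.0 51.274 yaw -179.84 e6 0.001 q6 -1.4871 -0.0018
disc 3417 [550.  197.6 137. ] (array([553.98, 199.5 ,  37.98]), np.float64(6.81)) [5.600000e-03 9.000000e-04 1.370056e+02]
knob 353 [554.1 198.3 164.4] (array([554.15, 198.69,  10.14]), np.float64(1.26)) [8.600000e-02 4.950000e-02 1.646578e+02]
```

View pics/w5.png

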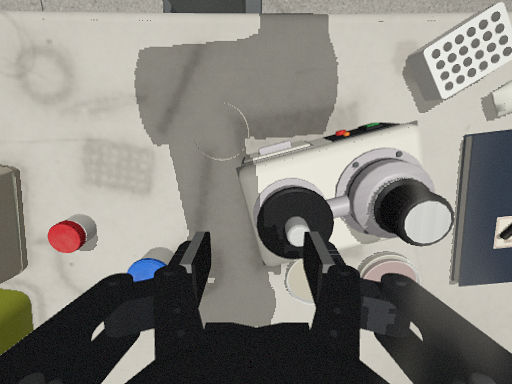

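The wrist view shows the lid flat on the hopper at about (295,220). The disc top measures 137.0 mm, which is exactly home, and it is level. The dial at (425,222) and the bystanders are untouched, so I'm handing the job in.

```bash
python3 -c "
from bench import finish_job;print(finish_job())"
```

```text
the job is handed in; nothing more can be done
None
```

I turned the dial to a light touch (about 0.3 N m), opened it five clicks by angle and let it go, then set the lid level and fully home on the hopper and handed the job in at about 31 s; no verdict came back.

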